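# Unlock the sharps-pot bracket

## Task

Free the yellow sharps pot in its bench bracket so that it can be changed: with the fingers shut, press the red ratchet release on the blue sliding jaw fully down, then push the jaw back along its bar, away from the pot, until it is against the grey end stop. Grip nothing, leave the pot standing where it is, do not disturb the other things on the bench, and move clear at the end.

Things in the scene. Friction and masses are not known exactly. Their poses are not given: they have to be found in the camera images.
- bracket: bolted aluminium bracket, plate 160 (x) by 330 (y) by 8 mm. Origin on the table at the middle of its length. Its y axis runs along the steel bar, from the fixed grey jaw (-y end; inner face y = -137 mm) to the grey end stop (+y end); both 62 mm high. Bar centre line at x = +55 mm, bar top 42 mm above the table. z is up; its yaw varies.
- jaw (a joint): blue jaw's travel along the bar, m: 0.004 to 0.024 at the start, grows along the bracket's +y, 0.100 at the end stop. Carriage on the bar 44 mm wide, 90 mm long, top 62 mm above the table; at its pot-side end are the jaw plate (beside the pot) and an upright fin. Teeth lock it (2 mm play) until the release is down; then it slides with about 3 N of friction and stays where left.
- fin (a point): middle of the top edge of the blue jaw's upright fin, 106 mm above the table; moves with the jaw. The fin is 44 mm wide across the bar, 10 mm thick along it, and rises 44 mm above the carriage. Push its pot-side face towards the bracket's +y; beyond that face the space above the bar is free for over 70 mm.
- release (a joint): press of the red release button, m: 0 up (locked), 0.008 fully down; from 0.0055 on the jaw is free. No spring: it resists with about 4 N all the way and stays down when let go.
- release_top (a point): centre of the top of the red round button (28 mm across) on the jaw's carriage, 76 mm above the table when up, 68 mm when down (6 mm proud of the carriage). It lies 54 mm from the fin's middle along the bracket's +y and moves with the jaw. Pressed straight down.
- pot_mid (a point): middle (44 mm above its base) of the loose yellow sharps pot with an orange neck, 78 mm across, 88 mm tall, standing on the bracket plate between the jaws; its top is 96 mm above the table. It stands beside the bar, about 36 mm clear of the bar's centre line.
- jar_red: loose small clear jar with a red cap, 42 mm across, 58 mm tall, standing on the bracket plate near the end stop; origin at the centre of its underside
- jar_white: loose amber jar with a white cap, 48 mm across, 65 mm tall, on the table beyond the bar; origin at the centre of its underside
- forceps: loose steel forceps, 135 mm long, lying on the table between the robot and the bracket; origin at mid-length on the underside
- tray: steel instrument tray 200 by 300 by 50 mm, to the robot's right; origin at the centre of its underside
- glove_box: carton of gloves 125 by 240 by 75 mm, to the robot's left; origin at the centre of its underside
Mind the look-alikes: they are no part of the job. What is shaped like the part that bears pot_mid but black or purple is not meant.

How it is judged:
By the outcome, as a careful person would: the job done as asked, in the order asked, and still so for the second after the job is handed in, with the robot touching nothing.
It also fails if it takes over 35 s, if anything falls off the work surface, if the arm or the gripper's body presses on something with over 40 N, if the wrist force passes 120 N, or if a joint passes its speed limit or range.

## Robot

A 6-joint arm with a two-finger parallel gripper is mounted at the origin on the work surface. World frame = base frame: x ahead of the robot, y to its left, z up, the work surface at z = 0. Lengths are in m, angles in rad, forces in N, time in s.
With the tool pointing down it reaches from about 0.35 to 0.775 m from the base axis. Payload 5.5 kg.
Tool frame: the origin (TCP) lies midway between the tips of the shut fingers; the grasp point (between the pads) lies 19 mm behind it; z points along the fingers, x is the direction in which the jaws open and shut, and the axes are right-handed (so a half turn about z gives the same grasp; the last joint's range is limited). The gripper opens to 85 mm and grips with 20 to 120 N. Pads are 22 mm wide; open, the fingers measure 114 mm over their backs; the gripper's body (76 mm by 85 mm) begins 54 mm behind the grasp point. The pads swing forward as they close: fully open they stand 13 mm farther back than shut.
Start: joints at [-1.39, 0.313, 0.046, 1.304, 0, 1.431], TCP at [0.181, -0.546, 0.231] pointing down, gripper open.
Joint ranges: [-2.76, 2.76], [-0.86, 1.69], [-1.03, 1.26], [-2.2, 2.34], [-1.47, 1.5], [-3.14, 3.14]. Speed limits (rad/s): [2.57, 2.57, 3.14, 3.14, 3.14, 3.14].

## Interface

Orientations are given as a unit quaternion [w, x, y, z].
In Python, from workcell import env gives the robot as it stands.
- The arm moves only by the tool servo_tool, never from a script. Its argument "targets" is a list of rows, each an object with "xyz": the shift along the tool's x, y, z in m, a list of three; "twist": the turn, a rotation vector about the tool's x, y, z in rad, a list of three; "jaw": the opening, from 0 (shut) to 1 (fully open). A call has 1 to 12 rows; each row is the pose to reach, as a shift and turn from the pose commanded when the call began, along the tool's axes at that moment; what a row does not reach only later rows make up. A row lasts 1/12 s, in which the tool goes at most 41.7 mm and 7.16 degrees, less where a joint would pass 70% of its speed; a pose out of reach is approached as far as the arm can. A call with a gripper value outside its range is refused whole. The fingers move at their own pace and stop on an object; "squeeze" is the grip in N (left out, the last holds). Time passes only in rows, so rows that repeat a pose let the fingers close. It gives the time, the measured TCP pose, the force and the opening at its end, in the units of the state.
- env.get_state(): the state, without advancing time (a new reading comes with each control period).
- env.read_camera(name): name is "scene" or "top" or "wrist"; returns a dict with "color" (384x512x3 uint8, red, green, blue), "depth" (384x512 float32, m along the optical axis (not along the pixel's ray), 0 where there is no reading), "fx", "fy", "cx", "cy" (pixels), "eye" and "attitude" of the camera in the world. Camera axes: x right, y down, z forward; pixel columns grow to the right and rows downward; lengths in m; the calibration is good to about 2 mm. The wrist camera is an equidistant fisheye: a pixel r from the principal point sees the ray r / f radians off the axis. A picture is of the moment at which its call begins.
- env.hand_in(): hands the job in, once; it reports no verdict.
The state is a dict: "clock": time; "joint_pos": joint angles; "qvel": joint speeds; "tau": joint torques, N m; "tcp_pos": TCP position; "orientation": TCP orientation; "wrist_force": force on the tool from outside, world axes, zero at the start; "ft_torque": the same for the moment, N m; "finger_gap": finger opening in m.
Only numpy, scipy, OpenCV 4.12 (cv2) and the standard library are available. Lean on these libraries where they do the work, as an engineer would, in place of code of your own. Each camera call takes 0.05 s, during which the arm holds its last target. There are 200 camera calls.

## Working session

There is one attempt and no reset: what is moved stays moved. The work goes in short steps, Python scripts to look and compute and a tool call to move; the robot and the scene stay as the last step left them, time stands still between calls to the robot, and variables do not carry over. Pictures are saved under pics/ and viewed, about 8 in all and at most 12, crops included, and the job is handed in when it is done.

Besides the shell and the picture viewer there is one more tool, called after "Request:" by a JSON object that holds its "fn" and its "kwargs". servo_tool: Moves the arm, as the interface text tells. Its arguments: {"type":"object","properties":{"targets":{"type":"array","items":{"type":"object","properties":{"xyz":{"type":"array","items":{"type":"number"}},"twist":{"type":"array","items":{"type":"number"}},"jaw":{"type":"number"}}}},"squeeze":{"type":"number"}},"required":["targets"]}

```bash
ls; mkdir -p pics
python3 - <<'E'
from workcell import env
import cv2,numpy as np,pickle
s=env.get_state();print(s)
for n in("scene","top"):
    c=env.read_camera(n);pickle.dump(c,open(f"{n}0.pkl","wb"))
    cv2.imwrite(f"pics/{n}0.png",c["color"][:,:,::-1]);print(n,c["fx"],c["cx"],c["cy"],c["eye"],c["attitude"])
E
```

```text
pics
{'clock': 0.0, 'joint_pos': array([-1.38960954e+00,  3.14005993e-01,  4.49549565e-02,  1.30360532e+00,
       -6.25532747e-06,  1.43119016e+00]), 'qvel': array([-0.00041554,  0.0006166 ,  0.00083291, -0.00118163, -0.0021418 ,
        0.00041459]), 'tau': array([-3.77429460e-04, -4.80621958e+01,  2.98535532e+01,  1.90247706e-02,
       -2.18700484e-04, -1.27643636e-05]), 'tcp_pos': array([ 0.18119861, -0.54514962,  0.23039588]), 'orientation': array([-6.41547656e-04,  8.10961784e-01, -5.85098385e-01, -6.73312080e-04]), 'wrist_force': array([ 0.29608049,  0.2733374 , -0.26002933]), 'ft_torque': array([-0.01879886, -0.00242907, -0.06290291]), 'finger_gap': 0.08551302100427183}
scene 367.99007574872746 262.19942210275065 197.40337858999646 [1.02501717 0.54619328 0.94931639] [-0.1309381   0.3219032   0.87746333 -0.33059288]
top 424.711402101687 250.5668283289868 190.5184869009305 [0.44816428 0.01013334 1.20151531] [ 0.02964124 -0.70222121  0.71106595 -0.01979879]
```

View pics/scene0.png

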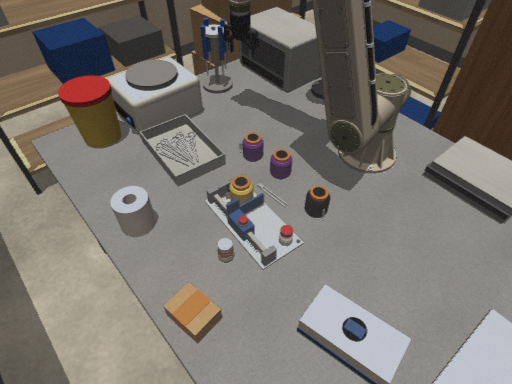

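View pics/top0.png

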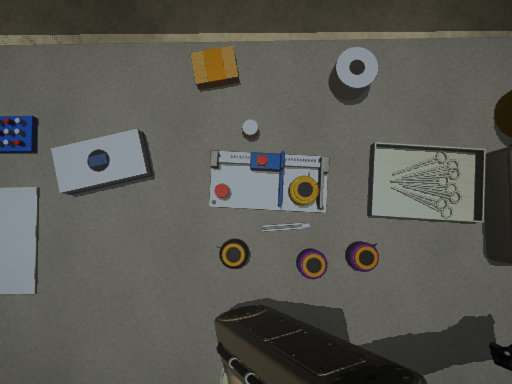

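The scene shot shows the bracket mid-table. In the top view the red button is near (262,160), the fin near (282,160), the yellow pot at (304,191), the end stop at (214,158), the red-cap jar at (222,191) and the white-cap jar at (250,127). Next I'll measure these.

```bash
cat > h.py <<'E'
import numpy as np,cv2,pickle
from scipy.spatial.transform import Rotation as R
def rot(q): return R.from_quat(np.r_[q[1:],q[0]])
def ray(c,uv,fish=False):
    a=(np.atleast_2d(uv).astype(float)-[c["cx"],c["cy"]])/[c["fx"],c["fy"]]
    if fish:
        r=np.linalg.norm(a,axis=1,keepdims=True)+1e-9
        d=np.c_[a/r*np.sin(r),np.cos(r)]
    else: d=np.c_[a,np.ones(len(a))]
    return rot(c["attitude"]).apply(d)
def onz(c,uv,z,fish=False):
    d=ray(c,uv,fish);e=np.array(c["eye"]);return e+d*((z-e[2])/d[:,2])[:,None]
def blobs(c,lo,hi,amin=8,box=None):
    hsv=cv2.cvtColor(c["color"],cv2.COLOR_RGB2HSV)
    m=cv2.inRange(hsv,np.array(lo),np.array(hi))
    if lo[0]==0: m|=cv2.inRange(hsv,np.array((170,)+tuple(lo[1:])),np.array((180,255,255)))
    if box: k=np.zeros_like(m);k[box[1]:box[3],box[0]:box[2]]=1;m*=k
    n,l,s,ce=cv2.connectedComponentsWithStats(m)
    return [(s[i],ce[i],l==i) for i in range(1,n) if s[i,4]>=amin]
E
python3 - <<'E'
from h import *
for n,box in(("top",(200,110,340,220)),("scene",(195,165,310,270))):
    c=pickle.load(open(n+"0.pkl","rb"))
    for nm,lo,hi,z in(("red",(0,130,70),(8,255,255),.076),("blue",(105,90,40),(125,255,255),.106),("yellow",(18,110,80),(32,255,255),.096)):
        for s,ce,m in blobs(c,lo,hi,8,box):
            print(n,nm,s,ce.round(1),onz(c,ce,z)[0].round(4),"d",np.median(c["depth"][m]))
            if nm=="blue": print(cv2.minAreaRect(np.argwhere(m)[:,::-1].astype(np.float32)))
    g=c["color"][box[1]:box[3],box[0]:box[2],::-1];cv2.imwrite(f"pics/{n}crop.png",cv2.resize(g,None,fx=5,fy=5,interpolation=cv2.INTER_CUBIC))
E
```

```text
top red [257 155  10  10  83] [261.5 159.7] [ 0.6092 -0.005   0.076 ] d 1.1345415
top red [215 184  14  14 146] [221.3 190.3] [0.5288 0.1031 0.076 ] d 1.1405354
top blue [250 151  35  55 507] [271.4 166.1] [ 0.5877 -0.0299  0.106 ] d 1.1464595
((265.9449768066406, 176.9735107421875), (33.7171745300293, 54.14701461791992), 3.900493860244751)
top yellow [290 176  29  29 461] [303.5 189.9] [ 0.5255 -0.113   0.096 ] d 1.1158878
scene red [239 216   8   7  45] [242.5 219.2] [ 0.6104 -0.0048  0.076 ] d 1.110278
scene red [281 225  12  10  96] [286.4 229.7] [0.536  0.1091 0.076 ] d 1.0995884
scene blue [239 193  24  14  44] [250.5 200. ] [ 0.5596 -0.0284  0.106 ] d 1.1751866
((250.7054901123047, 199.89234924316406), (1.8138456344604492, 26.40621566772461), 62.35402297973633)
scene blue [227 199  12   7  28] [232.2 201.9] [ 0.6071 -0.0579  0.106 ] d 1.1179855
((232.4000244140625, 201.80003356933594), (1.7888541221618652, 12.521980285644531), 63.43495178222656)
scene blue [228 209  26  23 182] [239.5 219.4] [0.6319 0.0093 0.106 ] d 1.130197
((240.46206665039062, 219.64480590820312), (24.99669075012207, 12.62291431427002), 48.36646270751953)
scene yellow [229 182  24  22 257] [240.5 192.6] [ 0.5586 -0.079   0.096 ] d 1.1881258
```

View pics/topcrop.png

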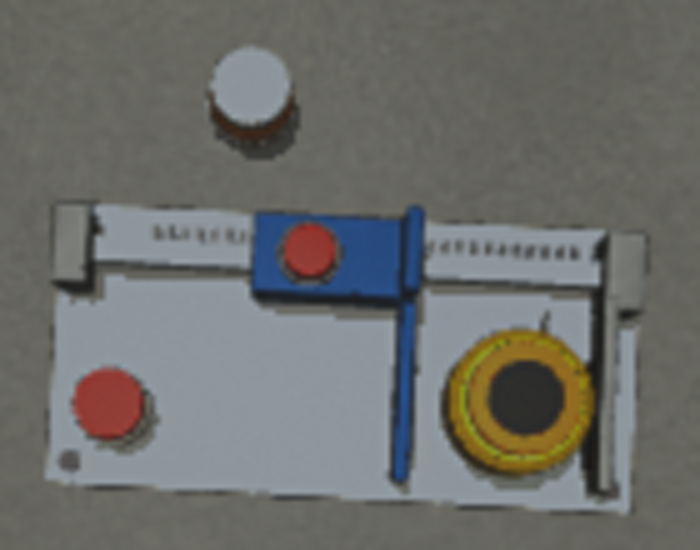

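The crop confirms it: the button is on the blue carriage, with the fin and jaw plate at (410,250) on its pot side, and the bar tilts a few degrees in the picture. Now for yaw and moves in tool axes.

```bash
cat >> h.py <<'E'
def axes(s): return rot(s["orientation"]).as_matrix()
E
python3 - <<'E'
from h import *
from workcell import env
c=pickle.load(open("top0.pkl","rb"))
P=lambda u,v,z:onz(c,[200+u/5-.4,110+v/5-.4],z)[0]
for a,b,z in(((52,203),(645,230),.008),((45,480),(630,513),.008),((95,265),(600,287),.042)):
    A=P(*a,z);B=P(*b,z);d=A-B;print(A.round(3),B.round(3),np.linalg.norm(d).round(3),"yaw",np.degrees(np.arctan2(-d[0],d[1])).round(2))
print("fin",P(414,208,.106),P(411,290,.106),"stop inner",P(97,205,.062),P(90,285,.062))
s=env.get_state();M=axes(s);print(M.round(3))
print("shift",M.T@(np.array([.6095,-.005,.14])-s["tcp_pos"]))
E
```

```text
[0.648 0.14  0.008] [ 0.628 -0.195  0.008] 0.336 yaw -3.45
[0.491 0.145 0.008] [ 0.468 -0.183  0.008] 0.329 yaw -3.94
[0.608 0.113 0.042] [ 0.592 -0.164  0.042] 0.278 yaw -3.31
fin [ 0.62639647 -0.05906973  0.106     ] [ 0.58351717 -0.05677583  0.106     ] stop inner [0.63766135 0.10978823 0.062     ] [0.59406631 0.11387504 0.062     ]
[[ 0.315 -0.949 -0.   ]
 [-0.949 -0.315  0.002]
 [-0.002 -0.    -1.   ]]
shift [-0.37744259 -0.57674419  0.09124801]
```

Request:
{"fn": "servo_tool", "kwargs": {"targets": [{"xyz": [-0.016, -0.024, 0], "twist": [0, 0, 0], "jaw": 0}, {"xyz": [-0.036, -0.055, 0], "twist": [0, 0, 0], "jaw": 0}, {"xyz": [-0.056, -0.086, 0], "twist": [0, 0, 0], "jaw": 0}, {"xyz": [-0.076, -0.117, 0], "twist": [0, 0, 0], "jaw": 0}, {"xyz": [-0.096, -0.148, 0], "twist": [0, 0, 0], "jaw": 0}, {"xyz": [-0.116, -0.179, 0], "twist": [0, 0, 0], "jaw": 0}, {"xyz": [-0.136, -0.21, 0], "twist": [0, 0, 0], "jaw": 0}, {"xyz": [-0.156, -0.24, 0], "twist": [0, 0, 0], "jaw": 0}, {"xyz": [-0.172, -0.264, 0], "twist": [0, 0, 0], "jaw": 0}, {"xyz": [-0.184, -0.28, 0], "twist": [0, 0, 0], "jaw": 0}, {"xyz": [-0.19, -0.29, 0], "twist": [0, 0, 0], "jaw": 0}, {"xyz": [-0.19, -0.29, 0], "twist": [0, 0, 0], "jaw": 0}]}}

```text
clock: 1.1
tcp_pos: [0.3975, -0.2723, 0.2311]
orientation: [-0.0, 0.812, -0.584, -0.0]
wrist_force: [-0.0, -1.3, -0.3]
finger_gap: -0.0001
```

Request:
{"fn": "servo_tool", "kwargs": {"targets": [{"xyz": [-0.016, -0.024, 0], "twist": [0, 0, 0.04], "jaw": 0}, {"xyz": [-0.036, -0.055, 0], "twist": [0, 0, 0.08], "jaw": 0}, {"xyz": [-0.056, -0.086, 0], "twist": [0, 0, 0.12], "jaw": 0}, {"xyz": [-0.076, -0.117, 0], "twist": [0, 0, 0.16], "jaw": 0}, {"xyz": [-0.096, -0.148, 0], "twist": [0, 0, 0.2], "jaw": 0}, {"xyz": [-0.116, -0.179, 0], "twist": [0, 0, 0.24], "jaw": 0}, {"xyz": [-0.136, -0.21, 0], "twist": [0, 0, 0.28], "jaw": 0}, {"xyz": [-0.156, -0.24, 0], "twist": [0, 0, 0.32], "jaw": 0}, {"xyz": [-0.172, -0.264, 0.01], "twist": [0, 0, 0.36], "jaw": 0}, {"xyz": [-0.182, -0.278, 0.03], "twist": [0, 0, 0.38], "jaw": 0}, {"xyz": [-0.187, -0.285, 0.06], "twist": [0, 0, 0.38], "jaw": 0}, {"xyz": [-0.187, -0.285, 0.08], "twist": [0, 0, 0.38], "jaw": 0}]}}

```text
clock: 2.1
tcp_pos: [0.6088, -0.0062, 0.1486]
orientation: [-0.0, -0.686, 0.727, 0.0]
wrist_force: [0.3, -0.1, -0.4]
finger_gap: 0.0004
```

Run:
```python
from h import *
from workcell import env
for n in("wrist","top"):
    c=env.read_camera(n);pickle.dump(c,open(n+"1.pkl","wb"))
    cv2.imwrite(f"pics/{n}1.png",c["color"][:,:,::-1])
    f=n=="wrist"
    if f:
      print(c["fx"],c["eye"])
      for nm,lo,hi,z in(("red",(0,130,60),(8,255,255),.076),("blue",(105,90,40),(125,255,255),.106)):
        for s,ce,m in blobs(c,lo,hi,60): print(n,nm,s,ce.round(1),onz(c,ce,z,f)[0].round(4))
s=env.get_state();print(s["tcp_pos"],s["wrist_force"],s["clock"]);print(axes(s).round(3))
```

```text
297.3186396354542 [ 0.68138715 -0.0111218   0.29136244]
wrist red [ 238  187   36   37 1016] [255.8 205.6] [ 0.6108 -0.0066  0.076 ]
wrist red [129 265  35  33 714] [144.6 280.6] [0.5453 0.0971 0.076 ]
wrist blue [ 218  166  125  112 5291] [286.9 201.1] [ 0.6226 -0.0278  0.106 ]
[ 0.60549374 -0.00714636  0.14664588] [-0.67925886  0.17086424 -0.94852415] 2.2
[[-0.06  -0.998 -0.008]
 [-0.998  0.06   0.001]
 [-0.     0.008 -1.   ]]
```

View pics/wrist1.png

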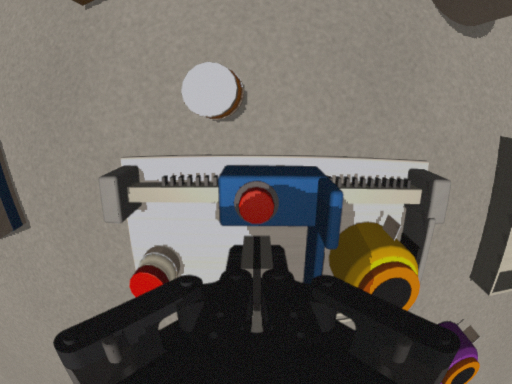

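The wrist view shows the button at (256,206), the fin at (333,215) beside the pot, and clear space around them. Its button position agrees with the other views to within 2 mm. Now I'll descend to just above it.

Request:
{"fn": "servo_tool", "kwargs": {"targets": [{"xyz": [0, -0.001, 0.01], "twist": [0, 0, 0], "jaw": 0}, {"xyz": [0, -0.001, 0.025], "twist": [0, 0, 0], "jaw": 0}, {"xyz": [0, -0.001, 0.04], "twist": [0, 0, 0], "jaw": 0}, {"xyz": [0, -0.001, 0.052], "twist": [0, 0, 0], "jaw": 0}, {"xyz": [0, -0.001, 0.06], "twist": [0, 0, 0], "jaw": 0}, {"xyz": [0, -0.001, 0.064], "twist": [0, 0, 0], "jaw": 0}, {"xyz": [0, -0.001, 0.064], "twist": [0, 0, 0], "jaw": 0}, {"xyz": [0, -0.001, 0.064], "twist": [0, 0, 0], "jaw": 0}]}}

```text
clock: 2.87
tcp_pos: [0.6097, -0.0072, 0.0882]
orientation: [0.0, -0.686, 0.728, -0.001]
wrist_force: [0.3, 0.1, 0.1]
finger_gap: -0.0
```

Request:
{"fn": "servo_tool", "kwargs": {"targets": [{"xyz": [-0.001, 0, 0.005], "twist": [0, 0, 0], "jaw": 0}, {"xyz": [-0.001, 0, 0.009], "twist": [0, 0, 0], "jaw": 0}, {"xyz": [-0.001, 0, 0.012], "twist": [0, 0, 0], "jaw": 0}, {"xyz": [-0.001, 0, 0.014], "twist": [0, 0, 0], "jaw": 0}, {"xyz": [-0.001, 0, 0.016], "twist": [0, 0, 0], "jaw": 0}, {"xyz": [-0.001, 0, 0.018], "twist": [0, 0, 0], "jaw": 0}, {"xyz": [-0.001, 0, 0.018], "twist": [0, 0, 0], "jaw": 0}, {"xyz": [-0.001, 0, 0.018], "twist": [0, 0, 0], "jaw": 0}]}}

```text
clock: 3.53
tcp_pos: [0.6094, -0.0057, 0.0692]
orientation: [0.0, -0.686, 0.728, -0.0]
wrist_force: [0.9, -0.2, 0.7]
finger_gap: -0.0002
```

Request:
{"fn": "servo_tool", "kwargs": {"targets": [{"xyz": [0, 0, 0.001], "twist": [0, 0, 0], "jaw": 0}, {"xyz": [0, 0, 0.002], "twist": [0, 0, 0], "jaw": 0}, {"xyz": [0, 0, 0.003], "twist": [0, 0, 0], "jaw": 0}, {"xyz": [0, 0, 0.003], "twist": [0, 0, 0], "jaw": 0}]}}

```text
clock: 3.87
tcp_pos: [0.6095, -0.0057, 0.0679]
orientation: [0.0, -0.686, 0.728, -0.001]
wrist_force: [-2.9, 0.4, 12.5]
finger_gap: 0.0001
```

Run:
```python
from workcell import env
s=env.get_state();print(s["tcp_pos"],s["wrist_force"],s["clock"])
```

```text
[ 0.60950756 -0.00568638  0.06792952] [-2.91260609  0.43271233 12.49530505] 3.8667
```

Request:
{"fn": "servo_tool", "kwargs": {"targets": [{"xyz": [0, 0, 0.001], "twist": [0, 0, 0], "jaw": 0}, {"xyz": [0, 0, 0.0015], "twist": [0, 0, 0], "jaw": 0}, {"xyz": [0, 0, 0.0015], "twist": [0, 0, 0], "jaw": 0}]}}

```text
clock: 4.12
tcp_pos: [0.6096, -0.0057, 0.0678]
orientation: [0.001, -0.686, 0.728, -0.001]
wrist_force: [-6.1, 0.5, 20.7]
finger_gap: 0.0
```

Request:
{"fn": "servo_tool", "kwargs": {"targets": [{"xyz": [0, 0, -0.005], "twist": [0, 0, 0], "jaw": 0}, {"xyz": [0, 0, -0.02], "twist": [0, 0, 0], "jaw": 0}, {"xyz": [0, 0, -0.04], "twist": [0, 0, 0], "jaw": 0}, {"xyz": [0, 0, -0.06], "twist": [0, 0, 0], "jaw": 0}, {"xyz": [0.01, 0, -0.077], "twist": [0, 0, 0], "jaw": 0}, {"xyz": [0.025, 0, -0.085], "twist": [0, 0, 0], "jaw": 0}, {"xyz": [0.042, 0, -0.085], "twist": [0, 0, 0], "jaw": 0}, {"xyz": [0.06, 0, -0.085], "twist": [0, 0, 0], "jaw": 0}, {"xyz": [0.075, 0, -0.085], "twist": [0, 0, 0], "jaw": 0}, {"xyz": [0.085, 0, -0.085], "twist": [0, 0, 0], "jaw": 0}, {"xyz": [0.088, 0, -0.085], "twist": [0, 0, 0], "jaw": 0}, {"xyz": [0.088, 0, -0.085], "twist": [0, 0, 0], "jaw": 0}]}}

```text
clock: 5.12
tcp_pos: [0.6036, -0.0946, 0.1491]
orientation: [-0.0, -0.685, 0.728, 0.0]
wrist_force: [-0.1, -0.3, -0.0]
finger_gap: -0.0
```

Run:
```python
from h import *
from workcell import env
c=env.read_camera("wrist");pickle.dump(c,open("wrist2.pkl","wb"))
cv2.imwrite("pics/wrist2.png",c["color"][:,:,::-1])
for s,ce,m in blobs(c,(0,130,60),(8,255,255),60):
  for z in(.076,.068): print(s,ce.round(1),z,onz(c,ce,z,True)[0].round(4))
s=env.get_state();print(s["tcp_pos"],s["wrist_force"],s["clock"])
```

```text
[135 187  31  32 775] [150.1 203. ] 0.076 [ 0.6123 -0.011   0.076 ]
[135 187  31  32 775] [150.1 203. ] 0.068 [ 0.61   -0.0077  0.068 ]
[ 59 260  30  36 723] [ 73.2 278.5] 0.076 [0.5389 0.091  0.076 ]
[ 59 260  30  36 723] [ 73.2 278.5] 0.068 [0.5338 0.098  0.068 ]
[ 0.60362395 -0.09380288  0.14928973] [-0.08668718 -0.23755448  0.04099021] 5.1667
```

View pics/wrist2.png

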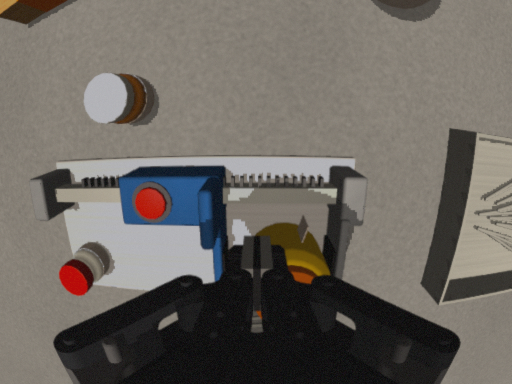

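The wrist view shows the fingers over the bar, between the fin at (210,215) and the fixed jaw at (345,190). The pot hasn't moved. The button now fits a height of 68 mm, so it is down. Next I'll descend and push.

Request:
{"fn": "servo_tool", "kwargs": {"targets": [{"xyz": [0, 0, 0.01], "twist": [0, 0, 0], "jaw": 0}, {"xyz": [0, 0, 0.025], "twist": [0, 0, 0], "jaw": 0}, {"xyz": [0, 0, 0.042], "twist": [0, 0, 0], "jaw": 0}, {"xyz": [0, 0, 0.057], "twist": [0, 0, 0], "jaw": 0}, {"xyz": [0, 0, 0.066], "twist": [0, 0, 0], "jaw": 0}, {"xyz": [0, 0, 0.069], "twist": [0, 0, 0], "jaw": 0}, {"xyz": [0, 0, 0.069], "twist": [0, 0, 0], "jaw": 0}]}}

```text
clock: 5.75
tcp_pos: [0.6033, -0.0927, 0.0796]
orientation: [-0.001, -0.686, 0.727, 0.001]
wrist_force: [0.6, 0.5, 0.1]
finger_gap: 0.0001
```

Request:
{"fn": "servo_tool", "kwargs": {"targets": [{"xyz": [-0.003, 0, 0], "twist": [0, 0, 0], "jaw": 0}, {"xyz": [-0.006, 0, 0], "twist": [0, 0, 0], "jaw": 0}, {"xyz": [-0.009, 0, 0], "twist": [0, 0, 0], "jaw": 0}, {"xyz": [-0.012, 0, 0], "twist": [0, 0, 0], "jaw": 0}, {"xyz": [-0.015, 0, 0], "twist": [0, 0, 0], "jaw": 0}, {"xyz": [-0.018, 0, 0], "twist": [0, 0, 0], "jaw": 0}, {"xyz": [-0.021, 0, 0], "twist": [0, 0, 0], "jaw": 0}, {"xyz": [-0.024, 0, 0], "twist": [0, 0, 0], "jaw": 0}, {"xyz": [-0.027, 0, 0], "twist": [0, 0, 0], "jaw": 0}]}}

```text
clock: 6.5
tcp_pos: [0.606, -0.0668, 0.0813]
orientation: [0.0, -0.686, 0.728, -0.001]
wrist_force: [0.4, -2.9, 2.2]
finger_gap: -0.0001
```

Request:
{"fn": "servo_tool", "kwargs": {"targets": [{"xyz": [-0.004, 0, 0], "twist": [0, 0, 0], "jaw": 0}, {"xyz": [-0.009, 0, 0], "twist": [0, 0, 0], "jaw": 0}, {"xyz": [-0.014, 0, 0], "twist": [0, 0, 0], "jaw": 0}, {"xyz": [-0.019, 0, 0], "twist": [0, 0, 0], "jaw": 0}, {"xyz": [-0.024, 0, 0], "twist": [0, 0, 0], "jaw": 0}, {"xyz": [-0.029, 0, 0], "twist": [0, 0, 0], "jaw": 0}, {"xyz": [-0.034, 0, 0], "twist": [0, 0, 0], "jaw": 0}, {"xyz": [-0.039, 0, 0], "twist": [0, 0, 0], "jaw": 0}, {"xyz": [-0.044, 0, 0], "twist": [0, 0, 0], "jaw": 0}, {"xyz": [-0.048, 0, 0], "twist": [0, 0, 0], "jaw": 0}, {"xyz": [-0.051, 0, 0], "twist": [0, 0, 0], "jaw": 0}, {"xyz": [-0.054, 0, 0], "twist": [0, 0, 0], "jaw": 0}]}}

```text
clock: 7.5
tcp_pos: [0.6087, -0.0123, 0.0807]
orientation: [-0.0, -0.686, 0.728, 0.0]
wrist_force: [2.6, -3.5, 0.9]
finger_gap: 0.0
```

Run:
```python
from h import *
from workcell import env
c=env.read_camera("wrist");pickle.dump(c,open("wrist3.pkl","wb"))
cv2.imwrite("pics/wrist3.png",c["color"][:,:,::-1])
for s,ce,m in blobs(c,(0,130,60),(8,255,255),60):
  print(s,ce.round(1),onz(c,ce,.068,True)[0].round(4))
s=env.get_state();print(s["tcp_pos"],s["wrist_force"],s["clock"])
```

```text
[ 118  216   42   42 1342] [138.2 236.4] [0.6147 0.0582 0.068 ]
[ 0.60859971 -0.01180632  0.08060679] [ 1.66834644 -2.12453782  0.83104857] 7.55
```

View pics/wrist3.png

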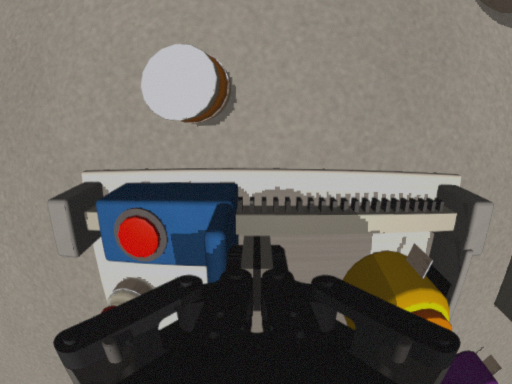

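The jaw is sliding with the tool and the button reads y=0.058. The carriage end at (102,220) is 10–15 mm short of the stop at (85,220). I'll continue in small steps.

Request:
{"fn": "servo_tool", "kwargs": {"targets": [{"xyz": [-0.002, 0, 0], "twist": [0, 0, 0], "jaw": 0}, {"xyz": [-0.004, 0, 0], "twist": [0, 0, 0], "jaw": 0}, {"xyz": [-0.006, 0, 0], "twist": [0, 0, 0], "jaw": 0}, {"xyz": [-0.008, 0, 0], "twist": [0, 0, 0], "jaw": 0}, {"xyz": [-0.01, 0, 0], "twist": [0, 0, 0], "jaw": 0}, {"xyz": [-0.012, 0, 0], "twist": [0, 0, 0], "jaw": 0}]}}

```text
clock: 8.05
tcp_pos: [0.6092, -0.0006, 0.0806]
orientation: [-0.0, -0.686, 0.728, 0.0]
wrist_force: [1.1, -2.7, -0.3]
finger_gap: 0.0
```

Request:
{"fn": "servo_tool", "kwargs": {"targets": [{"xyz": [-0.0015, 0, 0], "twist": [0, 0, 0], "jaw": 0}, {"xyz": [-0.003, 0, 0], "twist": [0, 0, 0], "jaw": 0}, {"xyz": [-0.0045, 0, 0], "twist": [0, 0, 0], "jaw": 0}, {"xyz": [-0.0055, 0, 0], "twist": [0, 0, 0], "jaw": 0}]}}

```text
clock: 8.38
tcp_pos: [0.6096, 0.005, 0.0806]
orientation: [-0.0, -0.686, 0.728, 0.0]
wrist_force: [1.4, -2.4, -0.8]
finger_gap: -0.0
```

Request:
{"fn": "servo_tool", "kwargs": {"targets": [{"xyz": [-0.0015, 0, 0], "twist": [0, 0, 0], "jaw": 0}, {"xyz": [-0.003, 0, 0], "twist": [0, 0, 0], "jaw": 0}, {"xyz": [-0.0045, 0, 0], "twist": [0, 0, 0], "jaw": 0}, {"xyz": [-0.0055, 0, 0], "twist": [0, 0, 0], "jaw": 0}]}}

```text
clock: 8.72
tcp_pos: [0.6099, 0.0084, 0.0807]
orientation: [-0.002, -0.685, 0.728, -0.001]
wrist_force: [-0.7, -12.5, -1.4]
finger_gap: -0.0
```

Force rose to 12.5 N, so the jaw is against the stop. I'll push a bit more to be sure, then back off and lift clear.

Request:
{"fn": "servo_tool", "kwargs": {"targets": [{"xyz": [-0.001, 0, 0], "twist": [0, 0, 0], "jaw": 0}, {"xyz": [-0.0015, 0, 0], "twist": [0, 0, 0], "jaw": 0}, {"xyz": [-0.0015, 0, 0], "twist": [0, 0, 0], "jaw": 0}]}}

```text
clock: 8.97
tcp_pos: [0.6099, 0.0084, 0.0807]
orientation: [-0.003, -0.685, 0.729, -0.002]
wrist_force: [-0.1, -13.4, 0.0]
finger_gap: -0.0001
```

Request:
{"fn": "servo_tool", "kwargs": {"targets": [{"xyz": [0.003, 0, 0], "twist": [0, 0, 0], "jaw": 0}, {"xyz": [0.01, 0, 0], "twist": [0, 0, 0], "jaw": 0}, {"xyz": [0.018, 0, 0], "twist": [0, 0, 0], "jaw": 0}, {"xyz": [0.022, 0, -0.008], "twist": [0, 0, 0], "jaw": 0}, {"xyz": [0.022, 0, -0.025], "twist": [0, 0, 0], "jaw": 0}, {"xyz": [0.022, 0, -0.045], "twist": [0, 0, 0], "jaw": 0}, {"xyz": [0.022, 0, -0.065], "twist": [0, 0, 0], "jaw": 0}, {"xyz": [0.022, 0, -0.085], "twist": [0, 0, 0], "jaw": 0}, {"xyz": [0.022, 0, -0.105], "twist": [0, 0, 0], "jaw": 0}, {"xyz": [0.022, 0, -0.12], "twist": [0, 0, 0], "jaw": 0}, {"xyz": [0.022, 0, -0.125], "twist": [0, 0, 0], "jaw": 0}, {"xyz": [0.022, 0, -0.125], "twist": [0, 0, 0], "jaw": 0}]}}

```text
clock: 9.97
tcp_pos: [0.6098, -0.0102, 0.2079]
orientation: [0.001, -0.686, 0.728, -0.001]
wrist_force: [0.1, -0.5, -0.7]
finger_gap: 0.0001
```

Run:
```python
from h import *
from workcell import env
c=env.read_camera("wrist")
cv2.imwrite("pics/wrist4.png",c["color"][:,:,::-1])
for s,ce,m in blobs(c,(0,130,60),(8,255,255),60):
  print(s,ce.round(1),onz(c,ce,.068,True)[0].round(4))
s=env.get_state();print(s["tcp_pos"],s["wrist_force"],s["clock"])
c=env.read_camera("scene");c0=pickle.load(open("scene0.pkl","rb"))
for k in(c0,c):
  for s,ce,m in blobs(k,(18,110,80),(32,255,255),30,(195,165,310,270)):print("pot",s,ce.round(1))
cv2.imwrite("pics/scene4.png",cv2.resize(c["color"][150:280,180:340,::-1],None,fx=4.5,fy=4.5,interpolation=cv2.INTER_CUBIC))
```

```text
[154 174  26  26 529] [167.1 186.7] [0.6155 0.0792 0.068 ]
[145 242  33  34 791] [160.9 259.2] [0.5335 0.1    0.068 ]
[ 0.60910382 -0.01013867  0.20632592] [ 0.72671443  0.45825813 -0.83418873] 10.0167
pot [229 182  24  22 257] [240.5 192.6]
pot [229 182  24  25 334] [240.8 195. ]
```

View pics/wrist4.png

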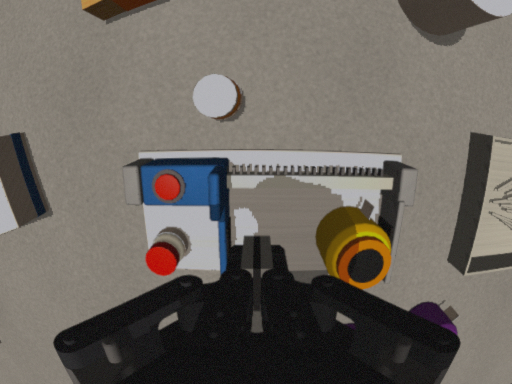

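View pics/scene4.png

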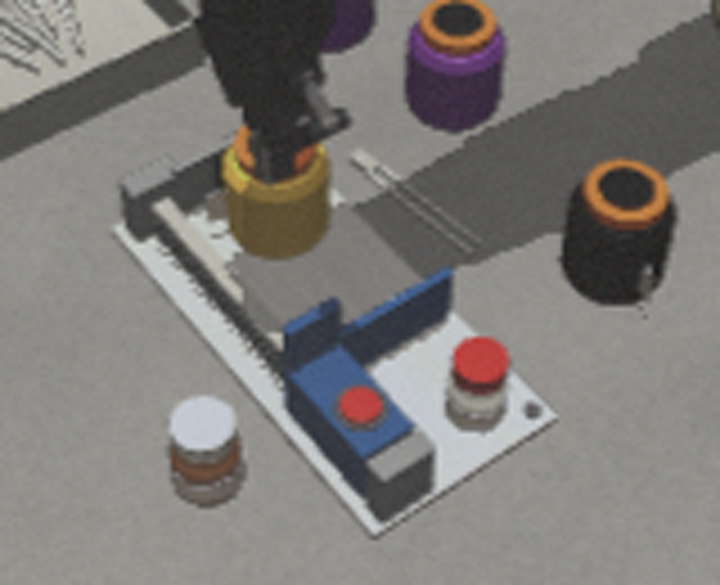

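Both views show the carriage flush against the end stop, the button down, and the pot and jars standing. The gripper is clear, about 100 mm above the fin, so I'll hand in.

```bash
python3 -c "
from workcell import env
print(env.hand_in())"
```

```text
the job is handed in; nothing more can be done
None
```

The jaw is now back against the grey end stop, and the job was handed in at about 10 s with the pot still standing in the bracket.

- **Release:** I pressed the red button with the fingers shut until it stopped, with the tool tip at z = 0.068 m and about 21 N. The button fitted its 68 mm "down" height in the wrist view.
- **Jaw:** I pushed the fin along the bar at about 3 N. Force then rose to 13 N with no further movement, and both cameras show the carriage flush with the stop. The button moved about 85 mm along the bar in total.
- **Clear:** I backed off and lifted to z = 0.21 m, where the wrist force read about zero.
- **Pot and other things:** In the last views the pot and both jars looked unmoved. I compared only the pot by measurement. Its yellow patch shifted about 2 px, with the same left and top edges, and the gripper partly hid it in that view. The red-cap jar's measured positions differed by about 1 cm between views, because I used the wrong height for its cap. No check failed.

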